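# Level the sprung stove shelf with its screw foot

### The job

The little blue stove shelf springs up on its hinge when it is not held down. Lay the yellow spirit level lengthwise on the shelf and turn the knob of its levelling foot until the bubble stands between the two lines when the shelf is pushed down onto its foot. Finish with the hand pressing the level firmly down on the shelf so that the foot bears on its pad and the bubble is centred, and keep pressing: the program ends while still holding it so, without having disturbed the mug, pot, bowl and spork.

Things in the scene. Friction and masses are not known exactly. Their poses are not given: they have to be found in the camera images.
- stand: Dark steel hinge bracket fixed to the table, carrying the shelf. Origin on the table under the middle of the shelf assembly; x runs along the shelf from the hinge to the foot, z up. The hinge axis lies at x = -150 mm, 56 mm above the table, parallel to its y. It stays where it is.
- shelf: Blue-painted aluminium shelf, 310 mm long (x, hinge to free end) by 160 mm wide (y) by 8 mm. Origin on the hinge axis, mid-width; x along the shelf towards the free end; its top face is 12 mm above the origin, and it spans x = 10 to 320 mm. A spring lifts the free end to a stop about 0.05 rad above level; pushed down with a few newtons (about 2 to 5 N on the level or knob) it goes down until its foot stands on the pad, which is then up to about 0.014 rad off level.
- shelf_mid (a point): Point on the shelf's top face, 130 mm from the hinge axis, mid-width; about 68 mm above the table when level. x along the shelf towards the foot, z square to the top face. The knob is 150 mm farther along x.
- knob_grip (a point): Point on the axis of the red winged knob of the levelling foot, at the height to grip it, 30 mm above the shelf's top face, 280 mm from the hinge axis. The wing is 46 mm long along this point's x, 12 mm thick along its y, and reaches from 12 to 42 mm above the shelf; below it is a black round hub of 36 mm diameter. Turns about the vertical.
- knob (a joint): Angle of the knob, rad, growing clockwise seen from above, -2.4 to 2.4. Clockwise drives the foot down and so raises the shelf's free end: 2.5 mm at the foot per rad, which is 0.0089 rad of shelf tilt per rad of knob (shelf held down on its foot: a hand gripping the knob can hold the shelf up off the pad, so push down before reading the bubble). Stiff: about 0.12 N m to turn; it stays where it is left. Between 0.7 and 1.5 rad of turn are needed, either way.
- foot: The screw foot under the knob with a 32 mm rubber disc; origin at the centre of its underside, 280 mm from the hinge axis. It hangs clear of the pad while the shelf is up.
- pad_thick: Yellow square pad 50 x 50 mm, 10.6 mm thick, fixed to the table, origin under its centre. Either this or the other pad lies under the foot, the spare beside the shelf.
- pad_thin: Blue square pad 50 x 50 mm, 5.4 mm thick, fixed to the table, origin under its centre. Either this or the other pad lies under the foot.
- level: Loose yellow spirit level, a bar 160 mm long (its x), 24 mm wide (y), 40 mm high, 0.33 kg; origin at the centre of its underside, z up. The green vial lies along its top at the middle: it takes 60 mm of the length and stands 8 mm above the top; outside it, the top is flat 40 mm above the underside and may be pressed. Its two black lines are 18 mm apart.
- bubble (a joint): Place of the white bubble (12 mm long) along the level's own x, m, 0 midway between the lines, limits -0.021 and 0.021. It runs to the high end, about 1.0 mm per 0.001 rad of tilt, and takes about 1.5 s to settle.
- mug: Titanium mug, 80 mm across, 85 mm high, origin under its centre. Leave alone.
- pot: Steel cook pot, 144 mm across, 95 mm high, origin under its centre. Leave alone.
- bowl: Green silicone bowl, 130 mm across, 45 mm high, origin under its centre. Leave alone.
- spork: Orange plastic spork, 160 mm long, lying flat along its x. Leave alone.

How it is judged (in metres and radians):
On the way:
1. the level lies along the shelf, upright (contact force between level and shelf above 1 N and angle between the x axis of level and the x axis of shelf_mid, either way round below 0.2 rad and angle between level's own z axis and vertical below 0.1 rad), for 0.2 s.
At the end, for the whole second after the job is handed in: The level lies upright along the shelf (within 0.2 rad of its length), the fingers press it (over 2 N on the level, over 3 N from level to shelf), the foot bears on its pad (over 0.4 N), the bubble is within 4 mm of the middle and the shelf within 0.0065 rad of level; the hand is still pressing (value of joint bubble between -0.004 and 0.004 m and angle between shelf_mid's own z axis and vertical below 0.0065 rad and angle between level's own z axis and vertical below 0.03 rad and angle between the x axis of level and the x axis of shelf_mid, either way round below 0.2 rad and contact force between the fingers and level above 2 N and contact force between level and shelf above 3 N and (contact force between foot and pad_thick above 0.4 N or contact force between foot and pad_thin above 0.4 N)); the arm keeps its last pose, push and grip.
It fails at once if mug, pot, bowl or spork disturbed (moved over 30 mm) (distance of any of mug, pot, bowl, spork from where it was at the start of the episode above 0.03 m).
It also fails if it takes over 64 s, if anything falls off the work surface, if the arm or the gripper's body presses on something with over 40 N, if the wrist force passes 120 N, or if a joint passes its speed limit or range.

### The arm

A 6-joint arm with a two-finger parallel gripper is mounted at the origin on the work surface. World frame = base frame: x ahead of the robot, y to its left, z up, the work surface at z = 0. Lengths are in mm, angles in rad, forces in N, time in s.
With the tool pointing down it reaches from about 350 to 975 mm from the base axis. Payload 7.1 kg.
Tool frame: the origin (TCP) lies at the very end of the fingers, on their centre line; the grasp point (between the pads) lies 19 mm behind it; z points along the fingers, y is the line along which they close (so a half turn about z gives the same grasp; the last joint's range is limited). The gripper opens to 88 mm and grips with 3 to 60 N. Pads are 20 mm wide; open, the fingers measure 115 mm over their backs; the gripper's body (75 mm by 178 mm) begins 61 mm behind the grasp point.
Start: joints at [-1.219, 0.423, 1.63, -0, 1.089, -0.019], TCP at [226.492, -582.5, 222.675] pointing down, gripper open.
Joint ranges: [-3, 3], [-0.9, 2.11], [0.09, 2.58], [-1.31, 4.45], [0.11, 2.69], [-2.54, 2.54]. Speed limits (rad/s): [2.39, 2.39, 3.01, 3.14, 3.14, 3.14].

### API

Orientations are given as a rotation vector (axis times angle).
In Python, from workcell import sensors, imaging, close_job gives the robot as it stands. The module is installed in compiled form; this text tells all that it offers.
- The arm moves only by the tool servo_tool, never from a script. Its argument "steps" is a list of rows, each a list of 3 entries, a list of its own where there are three numbers: the shift along the world's x, y, z in m, then the turn, a rotation vector about the world's x, y, z in degrees, then the opening, from -1 (shut) to 1 (fully open). A call has exactly 8 rows; each row shifts and turns the commanded pose from where the row before left it; what a row does not reach is not made up. A row lasts 1/12 s, in which the tool goes at most 41.7 mm and 7.16 degrees, less where a joint would pass 70% of its speed; a pose out of reach is approached as far as the arm can. A call is refused whole if a number of a shift passes 0.0417 or a number of a turn 7.16, either way. A call with a gripper value outside its range is refused whole. The fingers move at their own pace and stop on an object; the grip force is fixed at half the most. Time passes only in rows, so rows that do not move let the fingers close, or fill a call up. It gives the time, the measured TCP pose, the force, the opening and the grip force at its end, in the units of the state.
- sensors.get_obs(): the state, without advancing time (a new reading comes with each control period).
- imaging.get_image(name): name is "scene" or "top" or "wrist"; returns a dict with "color" (420x560x3 uint8, blue, green, red), "range_z" (420x560 float32, mm along the optical axis (not along the pixel's ray), 0 where there is no reading), "vertical_fov" (degrees; the focal length in pixels is half the picture's height over the tangent of half this angle, whatever the lens; pixels are square), "cx", "cy" (the principal point, pixels), "k1" (the pictures are not rectified: a ray, as slopes to the right and down, at radius r is drawn at 1 + k1 r^2 times it, then the intrinsics apply), "rvec" (rotation vector, rad) and "tvec" (3), from world to camera coordinates, as OpenCV has them; the wrist camera has in their place "tool_from_camera" (4x4, takes a point from camera to tool coordinates, whose origin is the TCP and whose axes are the flange's). Camera axes: x right, y down, z forward; pixel columns grow to the right and rows downward; lengths in mm; the calibration is good to about 2 mm. A picture is of the moment at which its call begins: read the wrist's pose just before it.
- close_job(): hands the job in; it is judged then, once.
The state is a dict: "t": time; "qpos": joint angles; "qvel": joint speeds; "joint_torque": joint torques, N m; "ee_pos": TCP position; "orientation": TCP orientation; "ft_force": force on the tool from outside, world axes, zero at the start; "moment": the same for the moment, N m; "width": finger opening in mm; "grasp_force": force on a finger pad.
Only numpy, scipy, OpenCV 4.12 (cv2) and the standard library are available. Lean on these libraries where they do the work, as an engineer would, in place of code of your own. Each camera call takes 0.05 s, during which the arm holds its last target. There are 200 camera calls.

## Working session

There is one attempt and no reset: what is moved stays moved. The work goes in short steps, Python scripts to look and compute and a tool call to move; the robot and the scene stay as the last step left them, time stands still between calls to the robot, and variables do not carry over. Pictures are saved under pics/ and viewed, at most 10 in all, crops included, and the job is handed in when it is done.

Besides the shell and the picture viewer there is one more tool, called after "Request:" by a JSON object that holds its "api" and its "payload", one argument or row to a line. servo_tool: Moves the arm, as the interface text tells. Its arguments: {"type":"object","properties":{"steps":{"type":"array"}},"required":["steps"]}

```bash
mkdir -p pics; cat > h.py <<'E'
import numpy as np, cv2, pickle
from scipy.spatial.transform import Rotation as R
from workcell import sensors, imaging, close_job
def shot(name,fn=None):
    o=sensors.get_obs(); im=imaging.get_image(name); im['obs']=o
    if fn: cv2.imwrite('pics/'+fn+'.png',im['color'])
    pickle.dump(im,open('pics/'+(fn or name)+'.pkl','wb')); return im
def load(fn): return pickle.load(open('pics/'+fn+'.pkl','rb'))
def world(im,uv,z=None,d=None):
    """pixel -> world: by depth (median 3x3), or at world height z"""
    u,v=uv; H=im['color'].shape[0]; f=H/2/np.tan(np.radians(im['vertical_fov'])/2)
    K=np.array([[f,0,im['cx']],[0,f,im['cy']],[0,0,1.]])
    s=cv2.undistortPoints(np.array([[[u,v]]],float),K,np.array([im['k1'],0,0,0,0.]))[0,0]
    ray=np.array([s[0],s[1],1.])
    if 'rvec' in im:
        Rm=R.from_rotvec(np.ravel(im['rvec'])).as_matrix().T; c=-Rm@np.ravel(im['tvec'])
    else:
        T=np.array(im['tool_from_camera']); o=im['obs']; Rw=R.from_rotvec(o['orientation']).as_matrix()
        Rm=Rw@T[:3,:3]; c=Rw@T[:3,3]+np.array(o['ee_pos'])
    if z is None:
        p=im['range_z'][int(v)-1:int(v)+2,int(u)-1:int(u)+2]; p=p[p>0]
        return c+Rm@ray*np.median(p) if len(p) else None
    r=Rm@ray; return c+r*(z-c[2])/r[2]
E
python3 - <<'E'
from h import *
a=shot('top','top0'); b=shot('scene','scene0')
print(a['vertical_fov'],a['k1'],sensors.get_obs())
E
```

```text
52.57684036801155 -0.0827623106638275 {'t': 0.1, 'qpos': array([-1.21901931e+00,  4.23770298e-01,  1.63057324e+00,  2.07113194e-06,
        1.08859137e+00, -1.89792005e-02]), 'qvel': array([ 1.39297150e-03, -2.12979126e-03, -3.08677989e-03,  1.09626425e-04,
       -5.87041587e-05, -1.91670325e-03]), 'joint_torque': array([-1.68815527e-04, -5.45615780e+01, -2.74327898e+01,  6.45399769e-02,
        1.88244029e-02, -2.12491972e-05]), 'ee_pos': array([ 226.32140563, -582.0685332 ,  221.99160538]), 'orientation': array([-3.08646551e+00, -5.78807102e-01,  3.46231291e-04]), 'ft_force': array([-0.51297939,  0.53122811, -0.38904382]), 'moment': array([-0.04605077,  0.03519532, -0.03647928]), 'grasp_force': 0.0, 'width': 87.80023515711422}
```

View pics/top0.png

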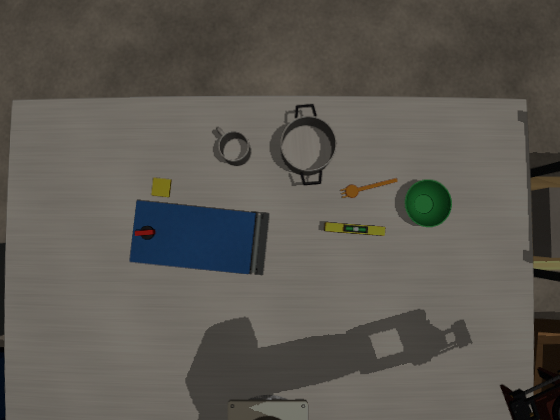

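View pics/scene0.png

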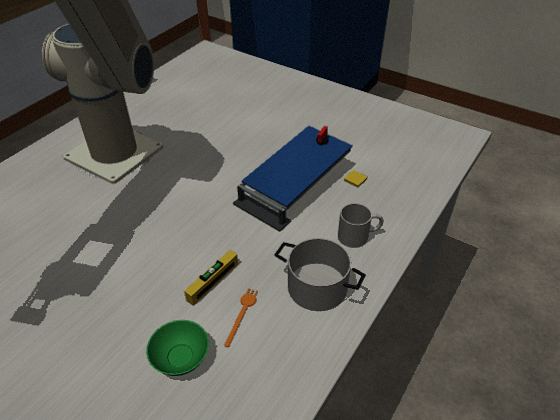

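The top view shows the level centred at about (354,229), the shelf with its hinge on the right at (261,243), and the knob at (147,233). The mug, pot, spork and bowl all lie farther out than the level and shelf.

```bash
python3 - <<'E'
from h import *
a=load('top0'); np.set_printoptions(precision=1,suppress=True)
for n,uv,z in [('levA',(324,227),40),('levB',(385,231),40),('levmid',(355,229),48),('knob',(147,233),None),('wingtip',(136,233),None),
 ('sh hinge top',(256,212),None),('sh hinge bot',(252,272),None),('sh free top',(138,202),None),('sh free bot',(132,261),None),('shc',(195,237),None),('spork',(352,191),None),('bowl',(428,203),None),('mug',(233,149),None),('pot',(307,146),None),('pad',(161,187),None)]:
    print(n,world(a,uv,z),world(a,uv))
img=a['color']
hsv=cv2.cvtColor(img,cv2.COLOR_BGR2HSV)
for n,lo,hi,zz,x0 in [('yel',(22,120,60),(35,255,255),40,(300,400)),('blue',(100,120,40),(125,255,255),75,(100,270))]:
    m=cv2.inRange(hsv,lo,hi); m[:,:x0[0]]=0; m[:,x0[1]:]=0; m[:180]=0;m[290:]=0
    box=cv2.boxPoints(cv2.minAreaRect(cv2.findNonZero(m)))
    for p in box: print(n,p,world(a,p,zz))
cv2.imwrite('pics/c.png',cv2.resize(img[185:290,110:400],None,fx=2.7,fy=2.7,interpolation=cv2.INTER_CUBIC))
E
```

```text
levA [ 578.7 -149.9   40. ] [ 578.9 -151.6   24.5]
levB [ 567.7 -312.7   40. ] [ 567.7 -322.6    0.5]
levmid [ 573.2 -231.    48. ] [ 573.2 -231.1   47.5]
knob [563.  295.6 124.4] [563.  295.6 124.4]
wingtip [562.9 323.5 123.8] [562.9 323.5 123.8]
sh hinge top [620.3  32.3   4.8] [620.3  32.3   4.8]
sh hinge bot [462.1  39.5  60.4] [462.1  39.5  60.4]
sh free top [642.6 333.2  84. ] [642.6 333.2  84. ]
sh free bot [490.7 347.6  80.7] [490.7 347.6  80.7]
shc [552.8 185.6  75.3] [552.8 185.6  75.3]
spork [ 677.9 -231.6    5.4] [ 677.9 -231.6    5.4]
bowl [ 644.7 -443.1    5.4] [ 644.7 -443.1    5.4]
mug [795.5  96.9   2.1] [795.5  96.9   2.1]
pot [ 803.8 -108.6    1.4] [ 803.8 -108.6    1.4]
pad [689.1 294.3  10.2] [689.1 294.3  10.2]
yel [324.3 230.8] [ 568.7 -150.7   40. ]
yel [325.  221.8] [ 592.6 -152.7   40. ]
yel [384.6 226.4] [ 580.1 -311.8   40. ]
yel [383.9 235.4] [ 556.1 -309.6   40. ]
blue [129.4 261.4] [489.3 356.4  75. ]
blue [135.7 200. ] [648.4 342.5  75. ]
blue [255.5 212.3] [616.4  29.9  75. ]
blue [249.2 273.6] [459.4  45.6  75. ]
```

View pics/c.png

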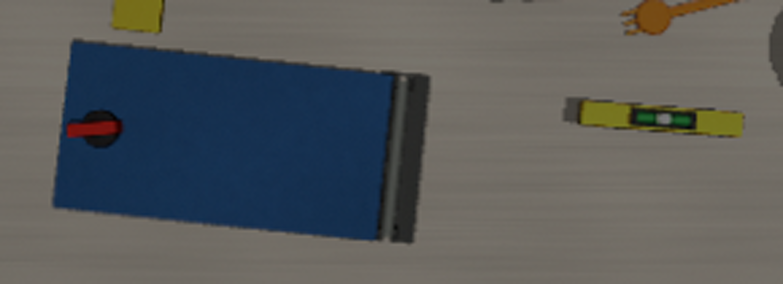

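The level is about 160 mm long and centred near (574,-231) with yaw 85.6°. The shelf yaw is about 84.3°, and the shelf's tilt up and its sizes match what was given. The spare pad is the thick yellow one, so the thin pad is under the foot. I'll move over the level now.

Request:
{"api": "servo_tool", "payload": {
  "steps": [
    [[0.029,0.029,0],[0,0,5.4],1],
    [[0.029,0.029,0],[0,0,5.4],1],
    [[0.029,0.029,0],[0,0,5.4],1],
    [[0.029,0.029,0],[0,0,5.4],1],
    [[0.029,0.029,0],[0,0,5.4],1],
    [[0.029,0.029,0],[0,0,5.4],1],
    [[0.029,0.029,0],[0,0,5.4],1],
    [[0.029,0.029,0],[0,0,5.4],1]
  ]
}}

```text
t: 0.77
ee_pos: [459.4, -348.8, 222.5]
orientation: [-2.654, -1.681, 0.0]
ft_force: [0.1, -0.7, 1.2]
width: 87.8
grasp_force: 0.0
```

Request:
{"api": "servo_tool", "payload": {
  "steps": [
    [[0.029,0.029,0],[0,0,5.4],1],
    [[0.029,0.029,0],[0,0,5.4],1],
    [[0.029,0.029,0],[0,0,5.4],1],
    [[0.029,0.029,0],[0,0,5],1],
    [[0,0,0],[0,0,0],1],
    [[0,0,0],[0,0,0],1],
    [[0,0,0],[0,0,0],1],
    [[0,0,0],[0,0,0],1]
  ]
}}

```text
t: 1.43
ee_pos: [573.4, -235.3, 222.3]
orientation: [-2.306, -2.133, 0.001]
ft_force: [-0.4, 0.2, 0.1]
width: 87.5
grasp_force: 0.0
```

```bash
python3 - <<'E'
from h import *
np.set_printoptions(precision=3,suppress=True)
a=shot('wrist','w1'); print(a['tool_from_camera'],a['vertical_fov'],a['obs']['ee_pos'],R.from_rotvec(a['obs']['orientation']).as_matrix()[:,:2])
E
```

```text
[[  -0.      -0.965   -0.262   72.01 ]
 [   1.      -0.      -0.       0.223]
 [   0.      -0.262    0.965 -161.67 ]
 [   0.       0.       0.       1.   ]] 59.06943136966363 [ 573.429 -235.302  222.337] [[ 0.078  0.997]
 [ 0.997 -0.078]
 [ 0.    -0.001]]
```

View pics/w1.png

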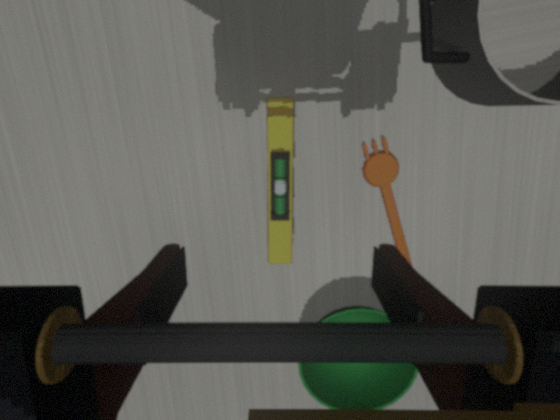

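The wrist view shows the level centred between the fingers at column 280, with the bubble at (280,186). I'll go down and grasp it.

Request:
{"api": "servo_tool", "payload": {
  "steps": [
    [[0,0.004,-0.036],[0,0,0],1],
    [[0,0,-0.036],[0,0,0],1],
    [[0,0,-0.036],[0,0,0],1],
    [[0,0,-0.036],[0,0,0],1],
    [[0,0,-0.036],[0,0,0],1],
    [[0,0,-0.02],[0,0,0],1],
    [[0,0,-0.014],[0,0,0],1],
    [[0,0,0],[0,0,0],1]
  ]
}}

```text
t: 2.15
ee_pos: [572.1, -230.8, 6.0]
orientation: [-2.303, -2.13, 0.003]
ft_force: [-0.5, -0.2, -0.4]
width: 87.8
grasp_force: 0.0
```

Request:
{"api": "servo_tool", "payload": {
  "steps": [
    [[0,0,0],[0,0,0],-1],
    [[0,0,0],[0,0,0],-1],
    [[0,0,0],[0,0,0],-1],
    [[0,0,0],[0,0,0],-1],
    [[0,0,0],[0,0,0],-1],
    [[0,0,0],[0,0,0],-1],
    [[0,0,0],[0,0,0],-1],
    [[0,0,0],[0,0,0],-1]
  ]
}}

```text
t: 2.82
ee_pos: [574.6, -230.5, 8.9]
orientation: [2.304, 2.135, 0.0]
ft_force: [-0.3, -0.7, -0.6]
width: 37.9
grasp_force: 0.0
```

Request:
{"api": "servo_tool", "payload": {
  "steps": [
    [[0,0,0],[0,0,0],-1],
    [[0,0,0],[0,0,0],-1],
    [[0,0,0],[0,0,0],-1],
    [[0,0,0],[0,0,0],-1],
    [[0,0,0.03],[0,0,0],-1],
    [[0,0,0.04],[0,0,0],-1],
    [[0,0,0.04],[0,0,0],-1],
    [[0,0,0.03],[0,0,0],-1]
  ]
}}

```text
t: 3.48
ee_pos: [574.6, -230.6, 150.9]
orientation: [2.304, 2.135, 0.0]
ft_force: [1.7, 0.3, -3.0]
width: 23.8
grasp_force: 30.0
```

Gripped at a width of 23.8 mm, which matches the level. I'll carry it to the shelf.

Request:
{"api": "servo_tool", "payload": {
  "steps": [
    [[-0.0024,0.0394,0],[0,0,-0.13],-1],
    [[-0.0024,0.0394,0],[0,0,-0.13],-1],
    [[-0.0024,0.0394,0],[0,0,-0.13],-1],
    [[-0.0024,0.0394,0],[0,0,-0.13],-1],
    [[-0.0024,0.0394,0],[0,0,-0.13],-1],
    [[-0.0024,0.0394,0],[0,0,-0.13],-1],
    [[-0.0024,0.0394,0],[0,0,-0.13],-1],
    [[-0.0024,0.0394,0],[0,0,-0.13],-1]
  ]
}}

```text
t: 4.15
ee_pos: [554.2, 86.4, 148.2]
orientation: [-2.323, -2.114, 0.002]
ft_force: [1.4, 0.3, -3.3]
width: 23.7
grasp_force: 30.0
```

Request:
{"api": "servo_tool", "payload": {
  "steps": [
    [[-0.0024,0.0394,0],[0,0,-0.13],-1],
    [[-0.0024,0.0394,0],[0,0,-0.13],-1],
    [[0,0,0],[0,0,0],-1],
    [[0,0,0],[0,0,0],-1],
    [[0,0,0],[0,0,0],-1],
    [[0,0,0],[0,0,0],-1],
    [[0,0,0],[0,0,0],-1],
    [[0,0,0],[0,0,0],-1]
  ]
}}

```text
t: 4.82
ee_pos: [550.6, 162.2, 148.6]
orientation: [-2.33, -2.107, 0.0]
ft_force: [-0.3, -0.6, -3.6]
width: 23.8
grasp_force: 30.0
```

```bash
python3 - <<'E'
from h import *
a=shot('wrist','w2'); print(a['obs']['ee_pos'],a['obs']['orientation'],a['obs']['width'])
E
```

```text
[550.61360544 162.22524842 148.61541104] [-2.33028018e+00 -2.10688408e+00  4.55642722e-04] 23.762811067264188
```

View pics/w2.png

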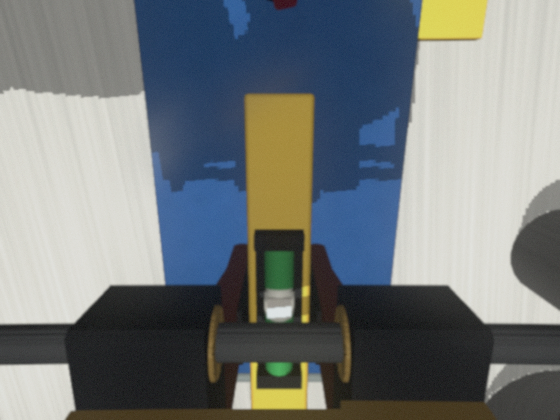

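The level sits over the shelf's centre line and lies parallel to it: shelf edges at about columns 150 and 405, level at 246–314. The knob is ahead at the top of the picture. I'll lower it.

Request:
{"api": "servo_tool", "payload": {
  "steps": [
    [[0,0,-0.025],[0,0,0],-1],
    [[0,0,-0.025],[0,0,0],-1],
    [[0,0,-0.008],[0,0,0],-1],
    [[0,0,-0.004],[0,0,0],-1],
    [[0,0,-0.004],[0,0,0],-1],
    [[0,0,-0.003],[0,0,0],-1],
    [[0,0,0],[0,0,0],-1],
    [[0,0,0],[0,0,0],-1]
  ]
}}

```text
t: 5.53
ee_pos: [551.1, 163.6, 80.5]
orientation: [2.328, 2.109, 0.002]
ft_force: [-0.8, -0.5, -1.0]
width: 23.3
grasp_force: 30.0
```

Request:
{"api": "servo_tool", "payload": {
  "steps": [
    [[0,0,-0.002],[0,0,0],-1],
    [[0,0,0],[0,0,0],0],
    [[0,0,0],[0,0,0],0],
    [[0,0,0],[0,0,0],0],
    [[0,0,0],[0,0,0],0.2],
    [[0,0,0],[0,0,0],0.2],
    [[0,0,0.03],[0,0,0],0.2],
    [[0,0,0.035],[0,0,0],0.2]
  ]
}}

```text
t: 6.2
ee_pos: [548.5, 162.9, 141.0]
orientation: [-2.326, -2.107, 0.008]
ft_force: [0.5, -0.2, 0.4]
width: 52.9
grasp_force: 0.0
```

Request:
{"api": "servo_tool", "payload": {
  "steps": [
    [[-0.002,-0.02,0.02],[0,0,0],-1],
    [[-0.002,-0.018,0],[0,0,0],-1],
    [[-0.001,-0.017,0],[0,0,0],-1],
    [[0,0,0],[0,0,0],-1],
    [[0,0,0],[0,0,0],-1],
    [[0,0,0],[0,0,0],-1],
    [[0,0,0],[0,0,0],-1],
    [[0,0,0],[0,0,0],-1]
  ]
}}

```text
t: 6.87
ee_pos: [545.5, 109.2, 162.4]
orientation: [-2.327, -2.11, 0.0]
ft_force: [0.5, -0.1, 0.7]
width: 3.0
grasp_force: 0.0
```

```bash
python3 - <<'E'
from h import *
a=shot('wrist','w3'); print(a['obs']['ee_pos'],a['obs']['orientation'],a['obs']['width'],a['obs']['ft_force'])
E
```

```text
[545.48301178 109.23497028 162.38966357] [-2.32721568e+00 -2.10992480e+00  3.75750089e-04] 3.0037608565865925 [ 0.45640799 -0.13301334  0.7434194 ]
```

View pics/w3.png

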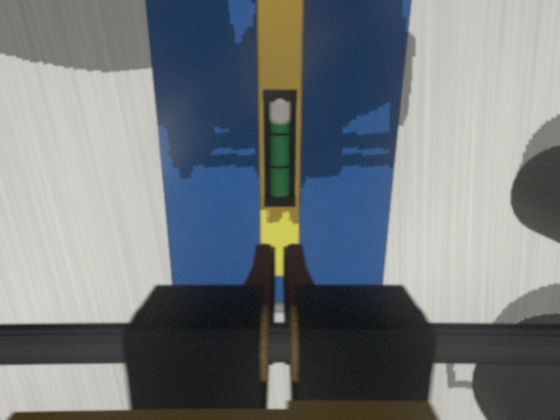

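The level is flat on the shelf, and the bubble is at the foot (high) end at (280,108). The lines are at rows 135 and 167, and the fingertips are over the hinge-side flat. I'll press down.

Request:
{"api": "servo_tool", "payload": {
  "steps": [
    [[0,0,-0.025],[0,0,0],-1],
    [[0,0,-0.02],[0,0,0],-1],
    [[0,0,-0.004],[0,0,0],-1],
    [[0,0,-0.003],[0,0,0],-1],
    [[0,0,-0.002],[0,0,0],-1],
    [[0,0,0],[0,0,0],-1],
    [[0,0,0],[0,0,0],-1],
    [[0,0,0],[0,0,0],-1]
  ]
}}

```text
t: 7.58
ee_pos: [546.0, 108.5, 109.4]
orientation: [2.328, 2.109, 0.001]
ft_force: [0.1, 0.2, 0.4]
width: 0.3
grasp_force: 0.5
```

Request:
{"api": "servo_tool", "payload": {
  "steps": [
    [[0,0,-0.002],[0,0,0],-1],
    [[0,0,-0.001],[0,0,0],-1],
    [[0,0,-0.001],[0,0,0],-1],
    [[0,0,0],[0,0,0],-1],
    [[0,0,0],[0,0,0],-1],
    [[0,0,0],[0,0,0],-1],
    [[0,0,0],[0,0,0],-1],
    [[0,0,0],[0,0,0],-1]
  ]
}}

```text
t: 8.25
ee_pos: [546.7, 109.1, 107.4]
orientation: [2.328, 2.108, 0.005]
ft_force: [-5.2, 2.7, 19.9]
width: 0.1
grasp_force: 10.3
```

Request:
{"api": "servo_tool", "payload": {
  "steps": [
    [[0,0,0],[0,0,0],-1],
    [[0,0,0],[0,0,0],-1],
    [[0,0,0],[0,0,0],-1],
    [[0,0,0],[0,0,0],-1],
    [[0,0,0],[0,0,0],-1],
    [[0,0,0],[0,0,0],-1],
    [[0,0,0],[0,0,0],-1],
    [[0,0,0],[0,0,0],-1]
  ]
}}

```text
t: 8.92
ee_pos: [546.6, 109.1, 107.4]
orientation: [2.328, 2.108, 0.005]
ft_force: [-5.8, 2.1, 20.0]
width: 0.2
grasp_force: 10.3
```

Request:
{"api": "servo_tool", "payload": {
  "steps": [
    [[0,0,0],[0,0,0],-1],
    [[0,0,0],[0,0,0],-1],
    [[0,0,0],[0,0,0],-1],
    [[0,0,0],[0,0,0],-1],
    [[0,0,0],[0,0,0],-1],
    [[0,0,0],[0,0,0],-1],
    [[0,0,0],[0,0,0],-1],
    [[0,0,0],[0,0,0],-1]
  ]
}}

```text
t: 9.58
ee_pos: [546.6, 109.1, 107.4]
orientation: [2.328, 2.108, 0.005]
ft_force: [-6.1, 1.4, 21.0]
width: 0.4
grasp_force: 10.3
```

```bash
cat > vial.py <<'E'
from h import *
import sys
a=shot('wrist',sys.argv[1]); o=a['obs']; print(o['ee_pos'],o['ft_force'])
im=a['color'][20:320,200:360]; cv2.imwrite('pics/%s_c.png'%sys.argv[1],cv2.resize(im,None,fx=2,fy=2,interpolation=cv2.INTER_CUBIC))
E
python3 vial.py w4
```

```text
[546.64377958 109.14022908 107.38138055] [-6.08365896  1.35075798 20.99571046]
```

View pics/w4_c.png

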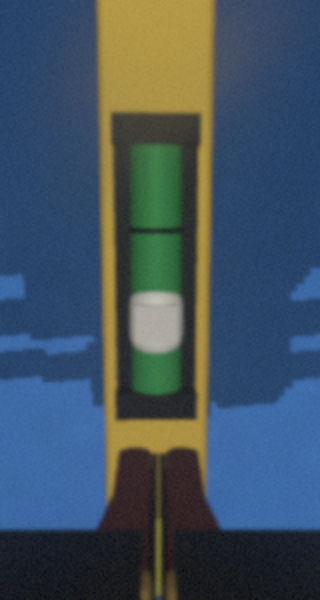

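The vial's upper line is at row 230, and the bubble centre is at row 322 in the 2x crop. At about 5.1 px/mm that puts the bubble about 9–10 mm toward the hinge. The free end is low, so the knob needs about 1.0 rad clockwise. I'll go to the knob.

Request:
{"api": "servo_tool", "payload": {
  "steps": [
    [[0,0,0.035],[0,0,0],-1],
    [[0,0,0.04],[0,0,0],1],
    [[0.003,0.038,0.01],[0,0,2],1],
    [[0.003,0.039,0],[0,0,2],1],
    [[0.003,0.039,0],[0,0,2],1],
    [[0.003,0.039,0],[0,0,2],1],
    [[0.004,0.037,0],[0,0,2],1],
    [[0,0,0],[0,0,0],1]
  ]
}}

```text
t: 10.3
ee_pos: [562.2, 306.4, 190.4]
orientation: [2.129, 2.31, 0.006]
ft_force: [-0.4, -0.5, -0.2]
width: 43.8
grasp_force: 0.0
```

Request:
{"api": "servo_tool", "payload": {
  "steps": [
    [[0,0,0],[0,0,0],1],
    [[0,0,0],[0,0,0],1],
    [[0,0,0],[0,0,0],1],
    [[0,0,0],[0,0,0],1],
    [[0,0,0],[0,0,0],1],
    [[0,0,0],[0,0,0],1],
    [[0,0,0],[0,0,0],1],
    [[0,0,0],[0,0,0],1]
  ]
}}

```text
t: 10.97
ee_pos: [561.6, 300.1, 189.7]
orientation: [-2.136, -2.303, -0.0]
ft_force: [0.1, 0.6, -0.4]
width: 87.7
grasp_force: 0.0
```

```bash
python3 - <<'E'
from h import *
np.set_printoptions(precision=1,suppress=True)
a=shot('wrist','w5'); o=a['obs']; print(o['ee_pos'],o['width'],np.degrees(o['qpos']))
X=R.from_rotvec(o['orientation']).as_matrix()[:,0]; print('yaw',np.degrees(np.arctan2(X[1],X[0])))
hsv=cv2.cvtColor(a['color'],cv2.COLOR_BGR2HSV)
m=cv2.inRange(hsv,(0,150,60),(6,255,255))|cv2.inRange(hsv,(174,150,60),(180,255,255))
m=((m>0)&(a['range_z']>200)&(a['range_z']<300)).astype(np.uint8)
n,l,s,c=cv2.connectedComponentsWithStats(m); print(s,c)
k=1+np.argmax(s[1:,4]); ys,xs=np.where(l==k)
P=np.array([world(a,(x,y)) for x,y in zip(xs,ys) if a['range_z'][y,x]>0]); P=P[P[:,2]>np.percentile(P[:,2],50)-6]
(c,wh,an)=cv2.minAreaRect(P[:,:2].astype(np.float32)); print('wing',c,wh,an,np.median(P[:,2]))
E
```

```text
[561.6 300.1 189.7] 87.74993478992232 [27.1 27.3 93.2  0.  59.4 22.7]
yaw 94.31236357443325
[[     0      0    560    420 234001]
 [   277    175      1      1      1]
 [   275    174     19     72   1198]] [[279.5 209.5]
 [277.  175. ]
 [283.8 210.2]]
wing (564.3886108398438, 306.6440734863281) (11.191582679748535, 45.209068298339844) 4.769245624542236 119.14233581022242
```

View pics/w5.png

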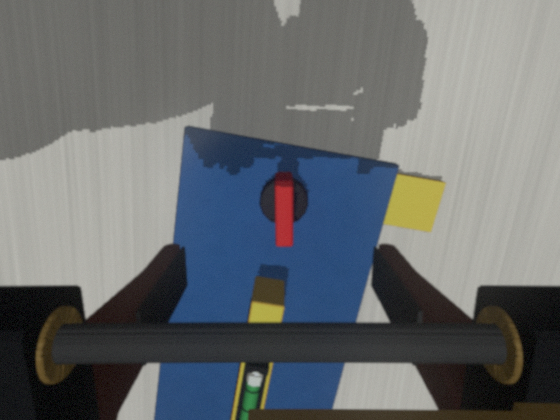

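The wing is at (564,307) with yaw 94.8°, 45 × 11 mm and its top at z 119, all consistent with the sizes given. I'll grip it.

Request:
{"api": "servo_tool", "payload": {
  "steps": [
    [[0.003,0.0065,-0.03],[0,0,0.5],0.2],
    [[0,0,-0.03],[0,0,0],0],
    [[0,0,-0.02],[0,0,0],0],
    [[0,0,-0.01],[0,0,0],0],
    [[0,0,-0.006],[0,0,0],0],
    [[0,0,0],[0,0,0],-1],
    [[0,0,0],[0,0,0],-1],
    [[0,0,0],[0,0,0],-1]
  ]
}}

```text
t: 11.68
ee_pos: [565.5, 307.5, 95.1]
orientation: [2.125, 2.313, 0.004]
ft_force: [0.9, -0.0, 0.7]
width: 37.8
grasp_force: 0.0
```

Request:
{"api": "servo_tool", "payload": {
  "steps": [
    [[0,0,0],[0,0,0],-1],
    [[0,0,0],[0,0,0],-1],
    [[0,0,0],[0,0,0],-1],
    [[0,0,0],[0,0,0],-1],
    [[0,0,0],[0,0,0],-1],
    [[0,0,0],[0,0,0],-1],
    [[0,0,0],[0,0,0],-1],
    [[0,0,0],[0,0,0],-1]
  ]
}}

```text
t: 12.35
ee_pos: [564.5, 307.1, 93.7]
orientation: [-2.125, -2.313, -0.0]
ft_force: [0.1, 1.4, 0.7]
width: 11.6
grasp_force: 30.0
```

Gripped at 11.6 mm. I'll turn it −60° (clockwise), which allows for about 2° of slack.

Request:
{"api": "servo_tool", "payload": {
  "steps": [
    [[0,0,0],[0,0,-5],-1],
    [[0,0,0],[0,0,-5],-1],
    [[0,0,0],[0,0,-5],-1],
    [[0,0,0],[0,0,-5],-1],
    [[0,0,0],[0,0,-5],-1],
    [[0,0,0],[0,0,-5],-1],
    [[0,0,0],[0,0,-5],-1],
    [[0,0,0],[0,0,-5],-1]
  ]
}}

```text
t: 13.02
ee_pos: [564.9, 307.0, 93.7]
orientation: [-2.792, -1.441, -0.001]
ft_force: [2.4, -0.1, -0.3]
width: 11.6
grasp_force: 30.0
```

Request:
{"api": "servo_tool", "payload": {
  "steps": [
    [[0,0,0],[0,0,-5],-1],
    [[0,0,0],[0,0,-5],-1],
    [[0,0,0],[0,0,-5],-1],
    [[0,0,0],[0,0,-5],-1],
    [[0,0,0],[0,0,0],-1],
    [[0,0,0],[0,0,0],-1],
    [[0,0,0],[0,0,0],-1],
    [[0,0,0],[0,0,0],-1]
  ]
}}

```text
t: 13.68
ee_pos: [565.1, 306.9, 93.8]
orientation: [2.997, 0.943, 0.002]
ft_force: [6.1, -2.1, -2.8]
width: 11.9
grasp_force: 30.1
```

Request:
{"api": "servo_tool", "payload": {
  "steps": [
    [[0,0,0],[0,0,0],0],
    [[0,0,0],[0,0,0],0],
    [[0,0,0],[0,0,0],0],
    [[0,0,0],[0,0,0],0],
    [[0,0,0.03],[0,0,0],0],
    [[0,0,0.035],[0,0,0],0],
    [[0,0,0.03],[0,0,0],0],
    [[0,0,0],[0,0,0],0]
  ]
}}

```text
t: 14.35
ee_pos: [567.5, 308.8, 195.2]
orientation: [-2.995, -0.941, -0.015]
ft_force: [1.5, 0.9, 1.9]
width: 43.8
grasp_force: 0.0
```

```bash
python3 - <<'E'
from h import *
np.set_printoptions(precision=1,suppress=True)
a=shot('wrist','w6'); o=a['obs']; print(o['ee_pos'],o['width'])
X=R.from_rotvec(o['orientation']).as_matrix()[:,0]; print('yaw',np.degrees(np.arctan2(X[1],X[0])))
hsv=cv2.cvtColor(a['color'],cv2.COLOR_BGR2HSV)
m=cv2.inRange(hsv,(0,150,60),(6,255,255))|cv2.inRange(hsv,(174,150,60),(180,255,255))
ys,xs=np.where((m>0)&(a['range_z']>190)&(a['range_z']<310))
P=np.array([world(a,(x,y)) for x,y in zip(xs,ys)]); P=P[P[:,2]>np.median(P[:,2])-6]
print('wing',cv2.minAreaRect(P[:,:2].astype(np.float32)),np.median(P[:,2]))
E
```

```text
[567.5 308.8 195.2] 43.78488715068513
yaw 34.88477262496343
wing ((565.1725463867188, 305.9334716796875), (45.17961883544922, 11.471972465515137), 34.68468475341797) 120.87972450349125
```

The wing has turned 60° as commanded, from yaw 94.8° to 34.7°. I'll go back to press and read the bubble.

Request:
{"api": "servo_tool", "payload": {
  "steps": [
    [[-0.003,-0.033,0],[0,0,7],-1],
    [[-0.003,-0.033,0],[0,0,7],-1],
    [[-0.003,-0.033,0],[0,0,7],-1],
    [[-0.003,-0.033,0],[0,0,7],-1],
    [[-0.003,-0.033,0],[0,0,7],-1],
    [[-0.003,-0.033,0],[0,0,7],-1],
    [[0,0,0],[0,0,7],-1],
    [[0,0,0],[0,0,0],-1]
  ]
}}

```text
t: 15.07
ee_pos: [545.4, 107.3, 187.6]
orientation: [-2.335, -2.1, 0.003]
ft_force: [-1.1, 0.1, -0.3]
width: 0.4
grasp_force: 0.0
```

Request:
{"api": "servo_tool", "payload": {
  "steps": [
    [[0,0,-0.035],[0,0,0],-1],
    [[0,0,-0.03],[0,0,0],-1],
    [[0,0,-0.008],[0,0,0],-1],
    [[0,0,-0.004],[0,0,0],-1],
    [[0,0,0],[0,0,0],-1],
    [[0,0,0],[0,0,0],-1],
    [[0,0,0],[0,0,0],-1],
    [[0,0,0],[0,0,0],-1]
  ]
}}

```text
t: 15.73
ee_pos: [547.3, 109.3, 112.9]
orientation: [2.337, 2.098, 0.003]
ft_force: [-0.4, -0.4, 0.2]
width: 0.4
grasp_force: 0.0
```

Request:
{"api": "servo_tool", "payload": {
  "steps": [
    [[0,0,-0.002],[0,0,0],-1],
    [[0,0,-0.002],[0,0,0],-1],
    [[0,0,-0.001],[0,0,0],-1],
    [[0,0,0],[0,0,0],-1],
    [[0,0,0],[0,0,0],-1],
    [[0,0,0],[0,0,0],-1],
    [[0,0,0],[0,0,0],-1],
    [[0,0,0],[0,0,0],-1]
  ]
}}

```text
t: 16.4
ee_pos: [547.6, 109.7, 108.2]
orientation: [2.337, 2.098, 0.004]
ft_force: [-1.1, 2.4, 9.9]
width: 0.6
grasp_force: 4.9
```

Request:
{"api": "servo_tool", "payload": {
  "steps": [
    [[0,0,-0.001],[0,0,0],-1],
    [[0,0,0],[0,0,0],-1],
    [[0,0,0],[0,0,0],-1],
    [[0,0,0],[0,0,0],-1],
    [[0,0,0],[0,0,0],-1],
    [[0,0,0],[0,0,0],-1],
    [[0,0,0],[0,0,0],-1],
    [[0,0,0],[0,0,0],-1]
  ]
}}

```text
t: 17.07
ee_pos: [547.8, 109.7, 108.1]
orientation: [2.337, 2.098, 0.005]
ft_force: [-3.9, 1.8, 18.1]
width: 0.4
grasp_force: 9.2
```

Request:
{"api": "servo_tool", "payload": {
  "steps": [
    [[0,0,0],[0,0,0],-1],
    [[0,0,0],[0,0,0],-1],
    [[0,0,0],[0,0,0],-1],
    [[0,0,0],[0,0,0],-1],
    [[0,0,0],[0,0,0],-1],
    [[0,0,0],[0,0,0],-1],
    [[0,0,0],[0,0,0],-1],
    [[0,0,0],[0,0,0],-1]
  ]
}}

```text
t: 17.73
ee_pos: [547.8, 109.7, 108.1]
orientation: [2.337, 2.098, 0.005]
ft_force: [-4.8, 3.1, 18.6]
width: 0.4
grasp_force: 9.2
```

Request:
{"api": "servo_tool", "payload": {
  "steps": [
    [[0,0,0],[0,0,0],-1],
    [[0,0,0],[0,0,0],-1],
    [[0,0,0],[0,0,0],-1],
    [[0,0,0],[0,0,0],-1],
    [[0,0,0],[0,0,0],-1],
    [[0,0,0],[0,0,0],-1],
    [[0,0,0],[0,0,0],-1],
    [[0,0,0],[0,0,0],-1]
  ]
}}

```text
t: 18.4
ee_pos: [547.7, 109.7, 108.1]
orientation: [2.337, 2.098, 0.005]
ft_force: [-3.7, 2.4, 18.9]
width: 0.3
grasp_force: 9.2
```

```bash
python3 vial.py w7
```

```text
[547.73091408 109.71388648 108.09860768] [-3.69012649  2.39722162 18.92813203]
```

View pics/w7_c.png

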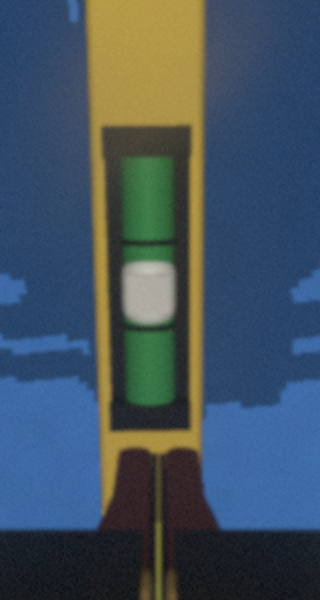

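The lines are at rows 243 and 328, so the middle is at row 285.5. The bubble is at about row 294, roughly 1.8 mm off and well inside the lines. The press is steady at about 19 N. The fingertip height barely changed between 10 N and 18 N, so the foot is bearing on its pad. I'll hand the job in.

```bash
python3 -c "
from workcell import close_job
print(close_job())"
```

```text
the job is handed in; nothing more can be done
None
```

The job is handed in with the hand still pressing the level onto the shelf at about 19 N, the bubble about 2 mm from the middle (4 mm allowed), and the mug, pot, bowl and spork never touched; no verdict was returned.

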